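# Open the shoe-repair shop's strongbox by its combination dial

### The job

Open the strongbox on the bench: turn its dial clockwise, passing 8 twice and stopping on 8 the third time, then counter-clockwise, passing 35 once and stopping on 35 the second time, then slowly clockwise again until the dial comes to a firm stop, which you must feel for and not force. Then lift the lid by its handle until it stands open by itself at about 45 degrees, and let go. Leave the glue, the tape and the hammer where they are.

Things in the scene. Friction and masses are not known exactly. Their poses are not given: they have to be found in the camera images.
- strongbox: Grey steel strongbox screwed to the bench, 240 (x) x 320 (y) x 100 mm high, 4 mm walls. Origin: centre of its underside; x points from the front (robot's side) to the hinges, z up. The lid adds 12 mm (its top 112 mm above the bench) and overhangs by 3 mm. Dial on the lid's left (+y) half, pull handle on the right (-y) half.
- lid (a joint): Opening angle of the lid, rad: 0 shut, grows as the front edge rises, at most 1.5. Hinge line along the box's y at box x = +120 mm, z = 100 mm. Stiff hinge: the lid stays where it is left. Lid with lock about 1 kg; raising it by the handle takes 12 to 15 N. While locked it lifts 1 to 2 mm at the handle.
- lid_handle (a point): Middle of the pull handle: a straight round steel bar 10 mm thick, 90 mm long along the box's y, its centre 35 mm above the lid's top, on a 10 mm post at each end; 30 mm clear under it. With the lid shut it is at box (-80, -72, 147) mm. Axes parallel to the lid's (x to the hinges, z off the lid).
- dial_axis (a point): Centre of the dial on the lid, at the top of the flat aluminium index ring (82 mm across, 3 mm high, fixed to the lid). With the lid shut it is at box (-45, +78, 115) mm. z is the dial's axis.
- index_mark (a point): The fixed index: a short black line on the index ring, 37 mm from the dial's axis on the side of the hinges (box +x). The number of the dial that stands at this mark is the one that is set.
- dial (a joint): Turn of the dial, rad, clockwise from above positive, endless, counted over whole turns. 40 numbers of 0.1571 rad; clockwise counts up. 8 is at 1.257, 35 at -0.785, each plus whole turns (6.283). Starts -0.9 to 0.6. Set each number within 0.1 rad. Takes 0.05 to 0.08 N m; stays where left. Two loose wheels inside are picked up after nearly a turn each; overrun a number and you must begin again.
- zero_mark (a point): Zero mark on the dial's rim, 30 mm from the axis, in line with the bar grip's end that has a black line on top: a dial whose zero mark stands n/40 of a turn clockwise of the index mark shows n. The black disc (64 mm across, top 9 mm above the lid) has white ticks, one per number, longer at each 5, longest at each 10; no figures.
- dial_grip (a point): Centre of the dial's aluminium bar grip, on the axis, 22 mm above the lid's top; turns with the dial, x along the bar to its zero end. The bar is 44 mm long (22 mm either side of the axis), 12 mm wide, 9 to 35 mm above the lid's top; a 32 mm hub fills its foot up to 15 mm. It can be pinched across, or pushed round by its flanks with shut fingers that circle the axis.
- bolt: The lock's bolt, under the lid, out of sight; origin: its nose. With both numbers set, going clockwise from 35 (under 2 rad/s or it skips) the fence drops in at about 4 (1.4 rad on); from about 5 the dial draws the bolt towards the hinges, 20 to 25 mm per rad, at about 0.2 N m, to a firm stop 6 to 14 mm on: this differs from lock to lock and is only felt. Wrongly set, the dial just turns on.
- end_stop: Fixed block in the lock, out of sight under the lid, that ends the bolt's travel. Origin: its face towards the front. The gap left to the bolt cannot be told from the poses (an adjusting screw on the bolt's heel meets it). More than 18 N of the bolt on it (about 0.6 N m at the dial in all) damages the lock.
- glue: Glue bottle, 54 mm across, 125 mm high, upright, beside the box. Bystander.
- tape_roll: Roll of tape lying flat, 100 mm across, 45 mm high, beside the box. Bystander.
- hammer: Cobbler's hammer lying on the bench beside the box. Bystander.

How it is judged:
On the way, in this order (a step that is already met when the one before it is completed fails the run):
1. the dial has drawn the bolt right back, against its end stop (contact force between bolt and end_stop above 2 N), for 0.1 s.
2. the lid is open by more than 35 degrees (value of joint lid above 0.61 rad), for 0.2 s.
At the end, for the whole second after the job is handed in: The lid stands still and open by 35 to 69 degrees (0.61 to 1.2 rad), let go of, and the glue, the tape roll and the hammer are within 30 mm of where they were (value of joint lid between 0.61 and 1.2 rad and velocity of joint lid between -0.05 and 0.05 rad/s and distance of each of glue, tape_roll, hammer from where it was at the start of the episode below 0.03 m); the robot touches nothing.
It fails at once if the dial is forced: the bolt presses on its end stop with more than 18 N (contact force between bolt and end_stop above 18 N).
It fails at once if the glue bottle is disturbed (moved more than 30 mm) (distance of glue from where it was at the start of the episode above 0.03 m).
It fails at once if the tape roll is disturbed (moved more than 30 mm) (distance of tape_roll from where it was at the start of the episode above 0.03 m).
It fails at once if the hammer is disturbed (moved more than 30 mm) (distance of hammer from where it was at the start of the episode above 0.03 m).
It also fails if it takes over 70 s, if anything falls off the work surface, if the arm or the gripper's body presses on something with over 40 N, if the wrist force passes 120 N, or if a joint passes its speed limit or range.

### The arm

A 6-joint arm with a two-finger parallel gripper is mounted at the origin on the work surface. World frame = base frame: x ahead of the robot, y to its left, z up, the work surface at z = 0. Lengths are in m, angles in rad, forces in N, time in s.
With the tool pointing down it reaches from about 0.3 to 0.775 m from the base axis. Payload 14.6 kg.
Tool frame: the origin (TCP) lies at the very end of the fingers, on their centre line; the grasp point (between the pads) lies 19 mm behind it; z points along the fingers, y is the line along which they close (so a half turn about z gives the same grasp; the last joint's range is limited). The gripper opens to 94 mm and grips with 3 to 60 N. Pads are 16 mm wide; open, the fingers measure 119 mm over their backs; the gripper's body (75 mm by 177 mm) begins 78 mm behind the grasp point.
Start: joints at [-1.27, 0.3, 1.521, -0, 1.321, -0.067], TCP at [0.198, -0.513, 0.169] pointing down, gripper open.
Joint ranges: [-3.03, 3.03], [-0.79, 2.21], [0.23, 2.52], [-1.04, 4.18], [0, 3.07], [-2.55, 2.55]. Speed limits (rad/s): [2.22, 2.22, 2.57, 3.14, 3.14, 3.14].

### API

Orientations are given as [roll, pitch, yaw] about the fixed x, y, z axes, in that order (R = Rz(yaw) Ry(pitch) Rx(roll)).
In Python, from station import * gives the robot as it stands.
- The arm moves only by the tool jog_arm, never from a script. Its argument "rows" is a list of rows, each a list of 3 entries, a list of its own where there are three numbers: the shift along the tool's x, y, z in m, then the turn about the tool's z in degrees, then the finger opening in m, from 0 to 0.094. A call has 1 to 12 rows; each row shifts and turns the commanded pose from where the row before left it, along the tool's axes as they then stand; what a row does not reach is not made up. A row lasts 1/12 s, in which the tool goes at most 41.7 mm and 7.16 degrees, less where a joint would pass 70% of its speed; a pose out of reach is approached as far as the arm can. A call is refused whole if a number of a shift passes 0.0417 or a number of a turn 7.16, either way. A call with a gripper value outside its range is refused whole. The fingers move at their own pace and stop on an object; "squeeze" is the grip in N (left out, the last holds). Time passes only in rows, so rows that do not move let the fingers close. It gives the time, the measured TCP pose, the force, the opening and the grip force at its end, in the units of the state.
- get_obs(): the state, without advancing time (a new reading comes with each control period).
- camera(name): name is "scene" or "side" or "wrist"; returns a dict with "image" (480x640x3 uint8, red, green, blue), "range_z" (480x640 float32, m along the optical axis (not along the pixel's ray), 0 where there is no reading), "K" (3x3 intrinsics, pixels), "world_from_camera" (4x4, takes a point from camera to world coordinates); the wrist camera has in their place "T_tool_cam" (4x4, takes a point from camera to tool coordinates, whose origin is the TCP and whose axes are the flange's). Camera axes: x right, y up, looking along -z (the intrinsics and any distortion apply to the point x, -y, -z); pixel columns grow to the right and rows downward; lengths in m; the calibration is good to about 2 mm. A picture is of the moment at which its call begins: read the wrist's pose just before it.
- hand_in(): hands the job in; it is judged then, once.
Trained networks look in a picture, given as the dict that the camera call returned (one of the last four; its "shot" number tells which), for a name from the list of things; names that differ only in an ending like _2 or _b are one class to them, and where a whole thing is asked for, a point or a joint stands for the part that bears it (a point fixed in the world has none). Each returns a list of dicts, best first, with "p" (0 to 1); they miss things now and then, are a little off and sometimes report something else, mostly with a low value. They report only what shows in the picture. A call takes as long as a camera call.
- search_frame(label, picture): "at" ([column, row] as shares, 0 to 1, of the picture: columns of its width, rows of its height, amid what is visible of it).
- spot_point(label, picture): "at" ([column, row] as shares, 0 to 1, of the picture: columns of its width, rows of its height: a listed point, or the origin of a listed thing).
The state is a dict: "time_s": time; "qpos": joint angles; "joint_vel": joint speeds; "tau": joint torques, N m; "ee_pos": TCP position; "eef_rot": TCP orientation; "force": force on the tool from outside, world axes, zero at the start; "moment": the same for the moment, N m; "grip_width": finger opening in m; "grip_force": force on a finger pad.
Only numpy, scipy, OpenCV 4.12 (cv2) and the standard library are available. Lean on these libraries where they do the work, as an engineer would, in place of code of your own. Each camera call takes 0.05 s, during which the arm holds its last target. There are 200 camera calls.

## Working session

There is one attempt and no reset: what is moved stays moved. The work goes in short steps, Python scripts to look and compute and a tool call to move; the robot and the scene stay as the last step left them, time stands still between calls to the robot, and variables do not carry over. Pictures are saved under pics/ and viewed, at most 10 in all, crops included, and the job is handed in when it is done.

Besides the shell and the picture viewer there is one more tool, called after ">>>" by a JSON object that holds its "method" and its "body". jog_arm: Moves the arm, as the interface text tells. Its arguments: {"type":"object","properties":{"rows":{"type":"array","items":{"type":"array"}},"squeeze":{"type":"number"}},"required":["rows"]}

```bash
mkdir -p pics
cat > h.py <<'E'
from station import *
import numpy as np, cv2
from scipy.spatial.transform import Rotation as Ro
def px(c,at): return at[0]*640, at[1]*480
def wfc(c,o=None):
    if 'world_from_camera' in c: return np.array(c['world_from_camera'])
    T=np.eye(4);T[:3,:3]=Ro.from_euler('xyz',o['eef_rot']).as_matrix();T[:3,3]=o['ee_pos']
    return T@np.array(c['T_tool_cam'])
def ray(c,u,v,T):
    K=np.array(c['K']);d=np.array([(u-K[0,2])/K[0,0],-(v-K[1,2])/K[1,1],-1.])
    return T[:3,3],T[:3,:3]@d
def atz(c,u,v,z,T):
    p,d=ray(c,u,v,T);return p+d*(z-p[2])/d[2]
def depth(c,u,v,T):
    r=c['range_z'];a=r[max(0,int(v)-2):int(v)+3,max(0,int(u)-2):int(u)+3];a=a[a>0]
    p,d=ray(c,u,v,T);return p+d*np.median(a) if len(a) else None
E
python3 - <<'E'
from h import *
np.set_printoptions(precision=4,suppress=True)
o=get_obs();print(o['time_s'],o['force'],o['ee_pos'],o['eef_rot'])
for n in ('scene','side'):
    c=camera(n);T=wfc(c);cv2.imwrite(f'pics/{n}0.png',c['image'][:,:,::-1])
    print(n,{k:np.shape(v) for k,v in c.items()},T[:3,3], [k for k in c])
    for l,z in (('dial_axis',.115),('dial_grip',.134),('index_mark',.115),('zero_mark',.121),('lid_handle',.147),('strongbox',0),('glue',0),('tape_roll',0),('hammer',.01)):
        for q in spot_point(l,c)[:2]:
            u,v=px(c,q['at']);print(l,round(q['p'],2),round(u,1),round(v,1),'atz',atz(c,u,v,z,T)[:2],'dep',depth(c,u,v,T))
E
```

```text
0.0 [-0.5296 -0.1564  0.0557] [ 0.1977 -0.5129  0.1682] [-3.1405 -0.0001  0.3679]
scene {'image': (480, 640, 3), 'range_z': (480, 640), 'K': (3, 3), 'world_from_camera': (4, 4), 'shot': ()} [1.1078 0.5012 0.6308] ['image', 'range_z', 'K', 'world_from_camera', 'shot']
dial_axis 0.72 375.2 229.3 atz [0.4956 0.0884] dep [0.5059 0.0954 0.1237]
dial_grip 0.88 375.6 217.7 atz [0.4908 0.0836] dep [0.5016 0.0909 0.1427]
index_mark 0.88 365.9 236.3 atz [0.5223 0.0896] dep [0.5246 0.0913 0.117 ]
zero_mark 0.67 360.0 230.1 atz [0.5222 0.0766] dep [0.5206 0.0754 0.1196]
lid_handle 0.57 318.7 176.7 atz [ 0.4732 -0.0617] dep [ 0.4776 -0.0577  0.1504]
lid_handle 0.23 376.1 217.1 atz [0.505  0.0941] dep [0.5    0.0908 0.143 ]
strongbox 0.64 323.5 274.8 atz [0.5407 0.0165] dep [0.641  0.1023 0.1116]
glue 0.75 427.6 378.4 atz [0.6097 0.2859] dep [0.6377 0.298  0.0354]
tape_roll 0.8 470.7 303.7 atz [0.421  0.2514] dep [0.4706 0.2695 0.0456]
hammer 0.72 200.8 233.9 atz [ 0.6256 -0.2343] dep [ 0.6279 -0.2308  0.013 ]
hammer 0.37 426.6 376.2 atz [0.6152 0.2861] dep [0.6379 0.296  0.0386]
side {'image': (4
[... 210 characters left out ...]
867] dep [0.4963 0.1008 0.1251]
dial_grip 0.91 367.6 250.3 atz [0.4971 0.0805] dep [0.4956 0.0921 0.142 ]
index_mark 0.86 347.8 259.4 atz [0.5344 0.0931] dep [0.5345 0.0924 0.1145]
zero_mark 0.97 351.3 255.7 atz [0.5284 0.0874] dep [0.5295 0.0808 0.1164]
zero_mark 0.37 389.4 368.7 atz [0.4173 0.3704] dep [0.4214 0.2992 0.0453]
lid_handle 0.64 389.4 208.9 atz [ 0.4732 -0.0696] dep [ 0.4782 -0.1263  0.1145]
lid_handle 0.24 347.8 258.3 atz [0.5272 0.1339] dep [0.5356 0.0867 0.1131]
strongbox 0.91 351.4 279.5 atz [0.54   0.0089] dep [0.516  0.1526 0.1121]
glue 0.77 284.2 362.5 atz [0.6163 0.2844] dep [0.6073 0.3096 0.0279]
tape_roll 0.68 384.7 367.4 atz [0.4327 0.2553] dep [0.4296 0.2986 0.0459]
```

View pics/side0.png

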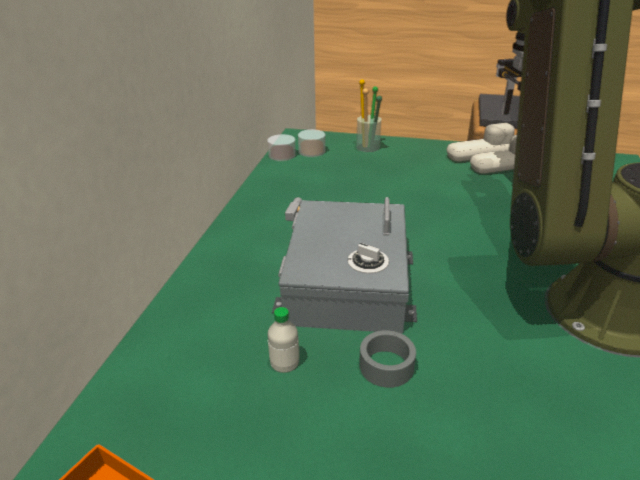

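Run:
```python
from h import *
o=get_obs();R=Ro.from_euler('xyz',o['eef_rot']).as_matrix()
print(R.round(3)); print(R.T@(np.array([.44,.09,.31])-o['ee_pos']), o['time_s'])
c=camera('wrist');print(np.array(c['T_tool_cam']).round(3), c['K'])
```

```text
[[ 0.933  0.36  -0.   ]
 [ 0.36  -0.933 -0.   ]
 [-0.     0.    -1.   ]]
[ 0.44294042 -0.4757652  -0.14127424] 1.0
[[ 0.001  0.963  0.268  0.078]
 [ 1.    -0.001  0.     0.   ]
 [ 0.001  0.268 -0.963 -0.216]
 [ 0.     0.     0.     1.   ]] [[412.94967577   0.         322.35195256]
 [  0.         412.94967577 231.86589891]
 [  0.           0.           1.        ]]
```

>>> {"method": "jog_arm", "body": {"rows": [[[0.0275, -0.0251, -0.0045], 0, 0.06], [[0.0275, -0.0251, -0.0045], 0, 0.06], [[0.0275, -0.0251, -0.0045], 0, 0.06], [[0.0275, -0.0251, -0.0045], 0, 0.06], [[0.0275, -0.0251, -0.0045], 0, 0.06], [[0.0275, -0.0251, -0.0045], 0, 0.06], [[0.0275, -0.0251, -0.0045], 0, 0.06], [[0.0275, -0.0251, -0.0045], 0, 0.06], [[0.0275, -0.0251, -0.0045], 0, 0.06], [[0.0275, -0.0251, -0.0045], 0, 0.06], [[0.0275, -0.0251, -0.0045], 0, 0.06], [[0.0275, -0.0251, -0.0045], 0, 0.06]]}}

```text
time_s: 2.05
ee_pos: [0.3978, -0.1117, 0.2233]
eef_rot: [3.141, -0.001, 0.368]
force: [0.2, -0.3, 0.2]
grip_width: 0.0598
grip_force: 0.0
```

>>> {"method": "jog_arm", "body": {"rows": [[[0.0275, -0.0251, 0], 0, 0.06], [[0.0275, -0.0251, 0], 0, 0.06], [[0.0275, -0.0251, 0], 0, 0.06], [[0.0275, -0.0251, 0], 0, 0.06], [[0.0275, -0.0251, 0], 0, 0.06], [[0.0275, -0.0251, 0], 0, 0.06], [[0, 0, 0], 0, 0.06]]}}

```text
time_s: 2.63
ee_pos: [0.4985, 0.0908, 0.2222]
eef_rot: [-3.141, 0.0, 0.372]
force: [-0.9, -0.1, -0.9]
grip_width: 0.06
grip_force: 0.0
```

Run:
```python
from h import *
np.set_printoptions(precision=4,suppress=True)
o=get_obs();print(o['time_s'],o['ee_pos'],o['eef_rot'],np.array(o['qpos']))
c=camera('wrist');T=wfc(c,o);cv2.imwrite('pics/w1.png',c['image'][:,:,::-1])
P={}
for l,z in (('dial_axis',.115),('dial_grip',.134),('index_mark',.115),('zero_mark',.121),('lid_handle',.147)):
    for q in spot_point(l,c)[:2]:
        u,v=px(c,q['at']);p=atz(c,u,v,z,T);P.setdefault(l,p);print(l,round(q['p'],2),round(u,1),round(v,1),p[:2],'dep',depth(c,u,v,T))
a=P['dial_axis'];f=lambda l:np.arctan2(*(P[l]-a)[1::-1])
print('idx yaw',f('index_mark'),'zero yaw',f('zero_mark'),'dial',f('index_mark')-f('zero_mark'))
```

```text
2.6333 [0.4985 0.0908 0.2222] [-3.1407  0.0002  0.3715] [0.1074 0.1652 1.562  0.0008 1.4148 1.3066]
dial_axis 0.7 330.0 223.9 [0.496  0.0834] dep [0.5035 0.0869 0.147 ]
dial_grip 0.57 325.5 227.7 [0.4964 0.0876] dep [0.4996 0.0889 0.1471]
index_mark 0.62 337.0 179.6 [0.5314 0.0915] dep [0.5315 0.0916 0.1157]
index_mark 0.29 409.5 174.6 [0.5557 0.0402] dep [0.5556 0.0395 0.1123]
zero_mark 0.58 349.9 195.7 [0.5241 0.078 ] dep [0.5242 0.0781 0.1214]
lid_handle 0.68 327.3 227.2 [0.5005 0.0879] dep [0.5006 0.0879 0.1474]
lid_handle 0.67 501.7 320.2 [ 0.4802 -0.066 ] dep [ 0.4817 -0.0631  0.1517]
idx yaw 0.22452711827535757 zero yaw -0.18995545536144193 dial 0.4144825736367995
```

View pics/w1.png

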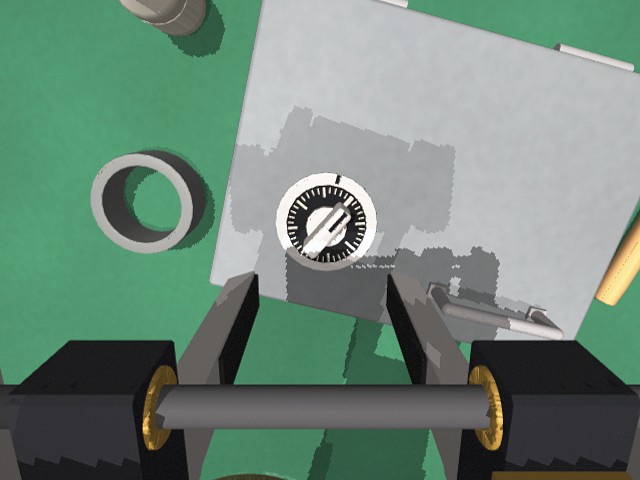

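```bash
cat >> h.py <<'E'
def cloud(c,T):
    K=np.array(c['K']);r=c['range_z'];v,u=np.mgrid[:480,:640]
    d=np.stack([(u-K[0,2])/K[0,0],-(v-K[1,2])/K[1,1],-np.ones_like(r)],-1)
    return T[:3,3]+(d*r[...,None])@T[:3,:3].T
E
python3 - <<'E'
from h import *
np.set_printoptions(precision=4,suppress=True)
o=get_obs();c=camera('wrist');T=wfc(c,o);C=cloud(c,T);g=c['image'].min(-1)
# ring
near=np.hypot(C[...,0]-.497,C[...,1]-.087)<.06
m=((g>215)&near).astype(np.uint8)
cs,_=cv2.findContours(m,cv2.RETR_EXTERNAL,cv2.CHAIN_APPROX_NONE);k=max(cs,key=cv2.contourArea)[:,0]
w=np.array([atz(c,u,v,.115,T)[:2] for u,v in k])
from scipy.optimize import least_squares
s=least_squares(lambda p:np.hypot(*(w-p[:2]).T)-p[2],[.497,.087,.041],loss='soft_l1',f_scale=.0005);print('ring',s.x)
z=C[...,2]
b=C[near&(z>.142)&(z<.152)][:,:2];print(len(b),cv2.minAreaRect((b*1000).astype(np.float32)), b.mean(0), np.median(z[near&(z>.142)]))
d=b-b.mean(0);print('bar yaw',.5*np.arctan2(2*(d[:,0]*d[:,1]).mean(),(d[:,0]**2-d[:,1]**2).mean()))
# index mark: dark pixels at r 34-40 from ring centre
rr=np.hypot(C[...,0]-s.x[0],C[...,1]-s.x[1]);q=C[(rr>.034)&(rr<.039)&(c['image'].max(-1)<90)];q=q[q[:,0]>s.x[0]+.02]
print('index',len(q),q.mean(0),'yaw',np.arctan2(*(q.mean(0)[:2]-s.x[:2])[::-1]))
# handle
h=C[(z>.143)&(z<.156)&(C[...,1]<0)&(C[...,0]>.4)&(C[...,0]<.55)&(C[...,1]>-.15)][:,:2];print('handle',len(h),cv2.minAreaRect((h*1000).astype(np.float32)))
# lid left edge
L=(abs(z-.112)<.004)&(C[...,1]>0);e=[]
for v in range(10,270,8):
    u=np.where(L[v,180:300])[0]
    if len(u): e.append(atz(c,180+u[0],v,.112,T)[:2])
e=np.array(e);vx=cv2.fitLine((e*1000).astype(np.float32),cv2.DIST_HUBER,0,.01,.01).ravel();print('edge',vx,np.arctan2(vx[1],vx[0]))
E
```

```text
ring [0.4948 0.0871 0.0387]
953 ((495.8688659667969, 86.70523834228516), (12.297198295593262, 43.84902572631836), 69.9670639038086) [0.4966 0.087 ] 0.37460804238004397
bar yaw -0.34829436922213836
index 2842 [0.5214 0.0722 0.3591] yaw -0.5105509056163713
handle 1614 ((480.1059265136719, -65.91886901855469), (10.52750015258789, 99.56114959716797), 7.2747087478637695)
edge [  0.992    0.1265 526.5803 175.2128] 0.12686513
```

>>> {"method": "jog_arm", "body": {"rows": [[[-0.0039, 0.0028, 0], 0, 0.06], [[0, 0, 0.003], -7.16, 0.06], [[0, 0, 0.003], -7.16, 0.06], [[0, 0, 0.003], -7.16, 0.06], [[0, 0, 0.003], -7.16, 0.06], [[0, 0, 0.003], -7.16, 0.06], [[0, 0, 0.003], -7.16, 0.06], [[0, 0, 0.003], -7.16, 0.06], [[0, 0, 0.003], -7.16, 0.06], [[0, 0, 0.003], -7.16, 0.06], [[0, 0, 0.003], -7.16, 0.06], [[0, 0, 0.003], -7.16, 0.06]], "squeeze": 20}}

```text
time_s: 3.98
ee_pos: [0.4943, 0.0816, 0.1898]
eef_rot: [3.141, 0.0, 1.748]
force: [0.4, -0.0, 0.2]
grip_width: 0.0604
grip_force: 0.0
```

>>> {"method": "jog_arm", "body": {"rows": [[[0, 0, 0.003], -7.16, 0.06], [[0, 0, 0.003], -7.16, 0.06], [[0, 0, 0.003], -7.16, 0.06], [[0, 0, 0.003], -7.16, 0.06], [[0, 0, 0.003], -7.16, 0.06], [[0, 0, 0.003], -7.16, 0.06], [[0, 0, 0.003], -7.16, 0.06], [[0, 0, 0.003], -7.16, 0.06], [[0, 0, 0], -2.7, 0.06], [[0, 0, 0], 0, 0.06]]}}

```text
time_s: 4.82
ee_pos: [0.4943, 0.0816, 0.1658]
eef_rot: [-3.142, 0.0, 2.791]
force: [-0.1, 0.3, 0.1]
grip_width: 0.06
grip_force: 0.0
```

Run:
```python
from h import *
np.set_printoptions(precision=4,suppress=True)
o=get_obs();print(o['time_s'],o['ee_pos'],o['eef_rot'],np.array(o['qpos']),o['force'],o['moment'])
R=Ro.from_euler('xyz',o['eef_rot']).as_matrix();print(R.T@(np.array([.4959,.0868,.130])-o['ee_pos']))
```

```text
4.8167 [0.4943 0.0816 0.1658] [-3.1416  0.0001  2.7908] [ 0.0906  0.1932  1.6609 -0.0001  1.2874 -1.1294] [-0.1274  0.2792  0.0789] [ 0.0763 -0.0832 -0.0148]
[0.0003 0.0054 0.0358]
```

```bash
cat >> h.py <<'E'
def bar(c,T,pr=True):
    C=cloud(c,T);z=C[...,2];near=np.hypot(C[...,0]-.497,C[...,1]-.087)<.026
    b=C[near&(z>.142)&(z<.152)][:,:2];r=cv2.minAreaRect((b*1000).astype(np.float32));d=b-b.mean(0)
    y=.5*np.arctan2(2*(d[:,0]*d[:,1]).mean(),(d[:,0]**2-d[:,1]**2).mean())
    print('bar',len(b),r,'yaw',y);return r,y
E
python3 - <<'E'
from h import *
np.set_printoptions(precision=4,suppress=True)
for n in ('wrist','scene','side'):
    o=get_obs();c=camera(n);T=wfc(c,o);print(n,o['ee_pos']);bar(c,T)
    cv2.imwrite(f'pics/{n}2.png',c['image'][:,:,::-1])
E
```

```text
wrist [0.4943 0.0816 0.1658]
bar 1393 ((494.9341125488281, 87.1200180053711), (11.680469512939453, 43.86384582519531), 69.91951751708984) yaw -0.34528283054016284
scene [0.4944 0.0817 0.166 ]
bar 165 ((493.7471618652344, 87.22711944580078), (13.670197486877441, 44.609153747558594), 67.86439514160156) yaw -0.36381518939593344
side [0.4945 0.0818 0.166 ]
bar 121 ((495.241943359375, 87.676513671875), (15.750741004943848, 43.15131759643555), 69.83695220947266) yaw -0.34046168907422447
```

View pics/wrist2.png

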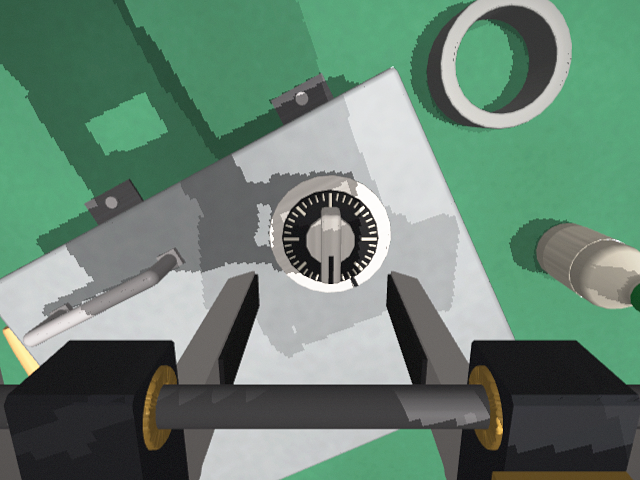

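>>> {"method": "jog_arm", "body": {"rows": [[[0.0013, 0.0054, 0.006], 0, 0.06], [[0, 0, 0.01], 0, 0.05], [[0, 0, 0.01], 0, 0.04], [[0, 0, 0.01], 0, 0.03], [[0, 0, 0], 0, 0.02], [[0, 0, 0], 0, 0.005], [[0, 0, 0], 0, 0.005], [[0, 0, 0], 0, 0.005], [[0, 0, 0], 0, 0.005]], "squeeze": 20}}

```text
time_s: 5.72
ee_pos: [0.4954, 0.0879, 0.1302]
eef_rot: [3.141, 0.001, 2.789]
force: [-0.7, -1.0, -0.6]
grip_width: 0.0103
grip_force: 0.0
```

```bash
cat > st.py <<'E'
from h import *
np.set_printoptions(precision=4,suppress=True)
o=get_obs();print(round(o['time_s'],2),'pos',np.array(o['ee_pos']),'yaw',round(o['eef_rot'][2],4),'q6',round(o['qpos'][5],4),'tau6',round(o['tau'][5],3),'F',np.array(o['force']),'M',np.array(o['moment']),'w',o['grip_width'],'g',o['grip_force'])
E
python3 st.py
```

```text
5.72 pos [0.4954 0.0879 0.1302] yaw 2.7892 q6 -1.1157 tau6 0.001 F [-0.6813 -1.0122 -0.6398] M [-0.0351 -0.1327 -0.0375] w 0.010256823957024232 g 0.0
```

>>> {"method": "jog_arm", "body": {"rows": [[[0, 0, 0], 0, 0.005], [[0, 0, 0], 0, 0.005], [[0, 0, 0], 0, 0.005]], "squeeze": 20}}

```text
time_s: 5.97
ee_pos: [0.4953, 0.0879, 0.1299]
eef_rot: [3.141, 0.0, 2.789]
force: [-0.1, -0.0, -0.7]
grip_width: 0.0047
grip_force: 0.0
```

```bash
python3 st.py
python3 - <<'E'
from h import *
c=camera('wrist');cv2.imwrite('pics/w3.png',c['image'][100:400,160:480,::-1].repeat(2,0).repeat(2,1))
E
```

```text
5.97 pos [0.4953 0.0879 0.1299] yaw 2.7893 q6 -1.1157 tau6 0.0 F [-0.0965 -0.0495 -0.7388] M [ 0.0284 -0.1658 -0.0467] w 0.004714216756672402 g 0.0
```

View pics/w3.png

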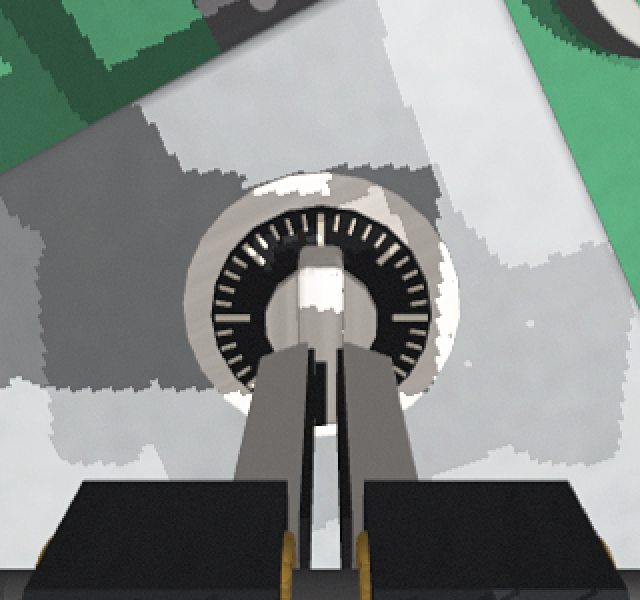

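Run:
```python
from h import *
np.set_printoptions(precision=4,suppress=True)
o=get_obs();c=camera('wrist');To=np.array(c['T_tool_cam']);C=cloud(c,To)
for v in range(255,340,6): print(v,'L',C[v,305],'R',C[v,350],'mid',C[v,320])
s=camera('side');W=cloud(s,wfc(s))
near=np.hypot(W[...,0]-.4953,W[...,1]-.0875)<.03
v,u=np.where(near&(W[...,2]>.15)&(W[...,2]<.25));print('side: finger px',len(v), v.min(),v.max(),u.min(),u.max()); print('lowest', sorted(W[v,u,2])[:5])
cv2.imwrite('pics/s3.png',cv2.resize(s['image'][180:320,280:460,::-1],None,fx=4,fy=4))
```

```text
255 L [ 0.0037 -0.0093  0.0022] R [0.0012 0.0163 0.0096] mid [ 0.0104 -0.0009 -0.0173]
261 L [-0.0002 -0.0094  0.0032] R [-0.0018  0.0162  0.0077] mid [ 0.0071 -0.0009 -0.0173]
267 L [-0.0035 -0.0094  0.0025] R [-0.006   0.0164  0.0092] mid [ 0.004  -0.0009 -0.0178]
273 L [ 0.0097 -0.0076 -0.0408] R [-0.0095  0.0164  0.0087] mid [ 0.001  -0.0009 -0.0184]
279 L [ 0.0093 -0.0073 -0.0471] R [ 0.0096  0.0124 -0.0478] mid [-0.0019 -0.0009 -0.0194]
285 L [ 0.0089 -0.0071 -0.0527] R [ 0.0094  0.012  -0.0539] mid [-0.0054 -0.0009 -0.0189]
291 L [ 0.0095 -0.0068 -0.0604] R [ 0.0099  0.0115 -0.0612] mid [-0.0093 -0.0009 -0.0176]
297 L [ 0.0092 -0.0066 -0.0655] R [ 0.0094  0.0112 -0.0661] mid [-0.0127 -0.0009 -0.0175]
303 L [ 0.0094 -0.0063 -0.0714] R [ 0.0093  0.0109 -0.0712] mid [-0.0157 -0.0009 -0.0185]
309 L [ 0.009  -0.0062 -0.0758] R [ 0.0098  0.0105 -0.0773] mid [-0.0193 -0.0009 -0.0181]
315 L [ 0.0098 -0.0059 -0.0822] R [ 0.0093  0.0102 -0.0812] mid [-0.0393 -0.0011  0.0145]
321 L [ 0.0097 -0.0057 -0.0865] R [ 0.0098  0.0099 -0.0867] mid [-0.0448 -0.0011  0.0171]
327 L [ 0.0092 -0.0056 -0.0898] R [ 0.0095  0.0096 -0.0903] mid [-0.0498 -0.0011  0.0186]
333 L [ 0.0098 -0.0054 -0.095 ] R [ 0.0094  0.0094 -0.0942] mid [-0.0533 -0.0011  0.0174]
339 L [ 0.0096 -0.0053 -0.0984] R [ 0.0095  0.0091 -0.0982] mid [-0.0582 -0.0011  0.0186]
side: finger px 486 201 249 361 378
lowest [np.float64(0.1500018969806195), np.float64(0.15019500267980423), np.float64(0.15023597238395225), np.float64(0.16674981830726987), np.float64(0.16723456192476494)]
```

View pics/s3.png

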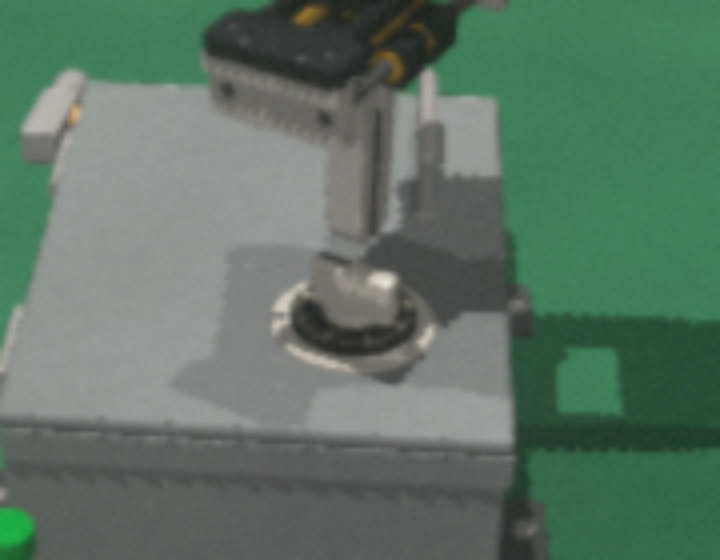

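>>> {"method": "jog_arm", "body": {"rows": [[[0, -0.0008, 0], 0, 0.03], [[0, 0, 0], 0, 0.03], [[0, 0, 0.003], 0, 0.03], [[0, 0, 0.004], 0, 0.03], [[0, 0, 0.004], 0, 0.03], [[0, 0, 0.008], 0, 0.03], [[0, 0, 0.008], 0, 0.03], [[0, 0, 0.008], 0, 0.005], [[0, 0, 0], 0, 0.005], [[0, 0, 0], 0, 0.005], [[0, 0, 0], 0, 0.005], [[0, 0, 0], 0, 0.005]], "squeeze": 20}}

```text
time_s: 7.12
ee_pos: [0.4946, 0.0868, 0.0944]
eef_rot: [-3.141, -0.001, 2.789]
force: [0.1, -2.3, -8.7]
grip_width: 0.0119
grip_force: 20.0
```

```bash
python3 st.py
```

```text
7.12 pos [0.4946 0.0868 0.0944] yaw 2.7892 q6 -1.1172 tau6 0.04 F [ 0.0671 -2.3459 -8.6946] M [-0.5097 -0.181  -0.0317] w 0.011908156299193264 g 19.99223291873932
```

>>> {"method": "jog_arm", "body": {"rows": [[[0, 0, 0], 7.16, 0.005], [[0, 0, 0], 7.16, 0.005], [[0, 0, 0], 7.16, 0.005], [[0, 0, 0], 7.16, 0.005], [[0, 0, 0], 7.16, 0.005], [[0, 0, 0], 7.16, 0.005]], "squeeze": 20}}

```text
time_s: 7.62
ee_pos: [0.4949, 0.0871, 0.0944]
eef_rot: [-3.141, -0.0, 2.033]
force: [2.3, -1.0, -10.6]
grip_width: 0.012
grip_force: 20.0
```

```bash
python3 st.py
```

```text
7.62 pos [0.4949 0.0871 0.0944] yaw 2.0333 q6 -0.3612 tau6 -3.086 F [  2.3384  -0.959  -10.5725] M [-0.1063 -0.587   0.0599] w 0.01203626772430101 g 19.994214177131653
```

>>> {"method": "jog_arm", "body": {"rows": [[[0, 0, 0], 7.16, 0.005], [[0, 0, 0], 7.16, 0.005], [[0, 0, 0], 7.16, 0.005], [[0, 0, 0], 7.16, 0.005], [[0, 0, 0], 7.16, 0.005], [[0, 0, 0], 7.16, 0.005], [[0, 0, 0], 7.16, 0.005], [[0, 0, 0], 7.16, 0.005], [[0, 0, 0], 7.16, 0.005], [[0, 0, 0], 7.16, 0.005], [[0, 0, 0], 7.16, 0.005], [[0, 0, 0], 7.16, 0.005]]}}

```text
time_s: 8.62
ee_pos: [0.4955, 0.0868, 0.0944]
eef_rot: [3.141, -0.001, 0.534]
force: [6.6, -3.2, -11.8]
grip_width: 0.0117
grip_force: 20.0
```

>>> {"method": "jog_arm", "body": {"rows": [[[0, 0, 0], 7.16, 0.005], [[0, 0, 0], 7.16, 0.005], [[0, 0, 0], 7.16, 0.005], [[0, 0, 0], 7.16, 0.005], [[0, 0, 0], 7.16, 0.005], [[0, 0, 0], 7.16, 0.005], [[0, 0, 0], 7.16, 0.005], [[0, 0, 0], 7.16, 0.005], [[0, 0, 0], 7.16, 0.005], [[0, 0, 0], 7.16, 0.005], [[0, 0, 0], 0, 0.005]]}}

```text
time_s: 9.53
ee_pos: [0.4953, 0.0863, 0.0944]
eef_rot: [3.141, -0.001, -0.718]
force: [4.6, -5.8, -11.3]
grip_width: 0.0116
grip_force: 20.0
```

>>> {"method": "jog_arm", "body": {"rows": [[[0, 0, 0], 0, 0.06], [[0, 0, 0], 0, 0.06], [[0, 0, 0], 0, 0.06], [[0, 0, 0], 0, 0.06], [[0, 0, 0], 0, 0.06], [[0, 0, 0], 0, 0.06], [[0, 0, 0], 0, 0.06]]}}

```text
time_s: 10.12
ee_pos: [0.495, 0.0872, 0.0948]
eef_rot: [-3.142, -0.0, -0.71]
force: [0.2, 0.1, 0.1]
grip_width: 0.0549
grip_force: 0.0
```

```bash
python3 st.py
```

```text
10.12 pos [0.495  0.0872 0.0948] yaw -0.7096 q6 2.3818 tau6 -0.003 F [0.1998 0.0599 0.0531] M [ 0.1222  0.0223 -0.0495] w 0.05494000528612722 g 0.0
```

>>> {"method": "jog_arm", "body": {"rows": [[[0, 0, 0], -7.16, 0.06], [[0, 0, 0], -7.16, 0.06], [[0, 0, 0], -7.16, 0.06], [[0, 0, 0], -7.16, 0.06], [[0, 0, 0], -7.16, 0.06], [[0, 0, 0], -7.16, 0.06], [[0, 0, 0], -7.16, 0.06], [[0, 0, 0], -7.16, 0.06], [[0, 0, 0], -7.16, 0.06], [[0, 0, 0], -7.16, 0.06], [[0, 0, 0], -7.16, 0.06], [[0, 0, 0], -7.16, 0.06]]}}

```text
time_s: 11.12
ee_pos: [0.495, 0.0871, 0.0948]
eef_rot: [-3.142, -0.0, 0.796]
force: [-0.3, 1.0, -1.0]
grip_width: 0.0602
grip_force: 0.0
```

>>> {"method": "jog_arm", "body": {"rows": [[[0, 0, 0], -7.16, 0.06], [[0, 0, 0], -7.16, 0.06], [[0, 0, 0], -7.16, 0.06], [[0, 0, 0], -7.16, 0.06], [[0, 0, 0], -7.16, 0.06], [[0, 0, 0], -7.16, 0.06], [[0, 0, 0], -7.16, 0.06], [[0, 0, 0], -7.16, 0.06], [[0, 0, 0], -7.16, 0.06], [[0, 0, 0], -7.16, 0.06], [[0, 0, 0], -7.16, 0.06], [[0, 0, 0], -7.16, 0.05]]}}

```text
time_s: 12.12
ee_pos: [0.4949, 0.0871, 0.0948]
eef_rot: [3.142, -0.0, 2.296]
force: [-0.4, -0.3, -0.0]
grip_width: 0.0559
grip_force: 0.0
```

>>> {"method": "jog_arm", "body": {"rows": [[[0, 0, 0], -7.16, 0.04], [[0, 0, 0], 0, 0.005], [[0, 0, 0], 0, 0.005], [[0, 0, 0], 0, 0.005], [[0, 0, 0], 0, 0.005], [[0, 0, 0], 0, 0.005], [[0, 0, 0], 0, 0.005], [[0, 0, 0], 0, 0.005]]}}

```text
time_s: 12.78
ee_pos: [0.4948, 0.0869, 0.0947]
eef_rot: [-3.141, -0.0, 2.414]
force: [-1.8, -1.6, 1.5]
grip_width: 0.0119
grip_force: 20.0
```

```bash
python3 st.py
```

```text
12.78 pos [0.4948 0.0869 0.0947] yaw 2.4136 q6 -0.7415 tau6 0.061 F [-1.7784 -1.6397  1.5073] M [-0.3659  0.218   0.048 ] w 0.011872901086236561 g 19.990772902965546
```

>>> {"method": "jog_arm", "body": {"rows": [[[0, 0, 0], 7.16, 0.005], [[0, 0, 0], 7.16, 0.005], [[0, 0, 0], 7.16, 0.005], [[0, 0, 0], 7.16, 0.005], [[0, 0, 0], 7.16, 0.005], [[0, 0, 0], 7.16, 0.005], [[0, 0, 0], 7.16, 0.005], [[0, 0, 0], 7.16, 0.005], [[0, 0, 0], 7.16, 0.005], [[0, 0, 0], 7.16, 0.005], [[0, 0, 0], 7.16, 0.005], [[0, 0, 0], 7.16, 0.005]]}}

```text
time_s: 13.78
ee_pos: [0.4954, 0.087, 0.0948]
eef_rot: [3.141, -0.001, 0.908]
force: [3.8, -1.1, -1.6]
grip_width: 0.0121
grip_force: 20.0
```

>>> {"method": "jog_arm", "body": {"rows": [[[0, 0, 0], 7.16, 0.005], [[0, 0, 0], 7.16, 0.005], [[0, 0, 0], 7.16, 0.005], [[0, 0, 0], 7.16, 0.005], [[0, 0, 0], 7.16, 0.005], [[0, 0, 0], 7.16, 0.005], [[0, 0, 0], 7.16, 0.005], [[0, 0, 0], 7.16, 0.005], [[0, 0, 0], 7.16, 0.005], [[0, 0, 0], 7.16, 0.005], [[0, 0, 0], 7.16, 0.005], [[0, 0, 0], 7.16, 0.005]]}}

```text
time_s: 14.78
ee_pos: [0.4955, 0.0864, 0.0948]
eef_rot: [3.141, -0.002, -0.592]
force: [3.4, -5.8, -0.9]
grip_width: 0.0118
grip_force: 20.0
```

>>> {"method": "jog_arm", "body": {"rows": [[[0, 0, 0], 7.16, 0.005], [[0, 0, 0], 0, 0.005], [[0, 0, 0], 0, 0.06], [[0, 0, 0], 0, 0.06], [[0, 0, 0], 0, 0.06], [[0, 0, 0], 0, 0.06], [[0, 0, 0], 0, 0.06], [[0, 0, 0], 0, 0.06], [[0, 0, 0], 0, 0.06]]}}

```text
time_s: 15.53
ee_pos: [0.4949, 0.0872, 0.0947]
eef_rot: [-3.142, 0.0, -0.71]
force: [0.8, 0.5, 0.6]
grip_width: 0.0549
grip_force: 0.0
```

>>> {"method": "jog_arm", "body": {"rows": [[[0, 0, 0], -7.16, 0.06], [[0, 0, 0], -7.16, 0.06], [[0, 0, 0], -7.16, 0.06], [[0, 0, 0], -7.16, 0.06], [[0, 0, 0], -7.16, 0.06], [[0, 0, 0], -7.16, 0.06], [[0, 0, 0], -7.16, 0.06], [[0, 0, 0], -7.16, 0.06], [[0, 0, 0], -7.16, 0.06], [[0, 0, 0], -7.16, 0.06], [[0, 0, 0], -7.16, 0.06], [[0, 0, 0], -7.16, 0.06]]}}

```text
time_s: 16.53
ee_pos: [0.4949, 0.0872, 0.0948]
eef_rot: [-3.142, -0.0, 0.796]
force: [0.8, -0.3, -0.9]
grip_width: 0.0601
grip_force: 0.0
```

>>> {"method": "jog_arm", "body": {"rows": [[[0, 0, 0], -7.16, 0.06], [[0, 0, 0], -7.16, 0.06], [[0, 0, 0], -7.16, 0.06], [[0, 0, 0], -7.16, 0.06], [[0, 0, 0], -7.16, 0.06], [[0, 0, 0], -7.16, 0.06], [[0, 0, 0], -7.16, 0.06], [[0, 0, 0], -7.16, 0.06], [[0, 0, 0], -7.16, 0.06], [[0, 0, 0], -7.16, 0.06], [[0, 0, 0], -7.16, 0.06], [[0, 0, 0], -7.16, 0.05]]}}

```text
time_s: 17.53
ee_pos: [0.4949, 0.0871, 0.0947]
eef_rot: [3.142, -0.0, 2.296]
force: [0.3, -0.8, 0.9]
grip_width: 0.0561
grip_force: 0.0
```

>>> {"method": "jog_arm", "body": {"rows": [[[0, 0, 0], -7.16, 0.04], [[0, 0, 0], 0, 0.005], [[0, 0, 0], 0, 0.005], [[0, 0, 0], 0, 0.005], [[0, 0, 0], 0, 0.005], [[0, 0, 0], 0, 0.005], [[0, 0, 0], 0, 0.005], [[0, 0, 0], 0, 0.005]]}}

```text
time_s: 18.2
ee_pos: [0.4948, 0.0869, 0.0948]
eef_rot: [-3.141, -0.0, 2.414]
force: [-2.0, -2.3, 0.9]
grip_width: 0.0119
grip_force: 20.0
```

```bash
python3 st.py
```

```text
18.2 pos [0.4948 0.0869 0.0948] yaw 2.4136 q6 -0.7415 tau6 0.053 F [-1.9762 -2.2958  0.9279] M [-0.3464  0.2335 -0.0117] w 0.011876595030844631 g 19.98938798904419
```

>>> {"method": "jog_arm", "body": {"rows": [[[0, 0, 0], 7.16, 0.005], [[0, 0, 0], 7.16, 0.005], [[0, 0, 0], 7.16, 0.005], [[0, 0, 0], 7.16, 0.005], [[0, 0, 0], 7.16, 0.005], [[0, 0, 0], 7.16, 0.005], [[0, 0, 0], 7.16, 0.005], [[0, 0, 0], 7.16, 0.005], [[0, 0, 0], 7.16, 0.005], [[0, 0, 0], 7.16, 0.005], [[0, 0, 0], 7.16, 0.005], [[0, 0, 0], 7.16, 0.005]]}}

```text
time_s: 19.2
ee_pos: [0.4954, 0.087, 0.0948]
eef_rot: [3.141, -0.001, 0.908]
force: [3.0, -1.5, -1.5]
grip_width: 0.0119
grip_force: 20.0
```

>>> {"method": "jog_arm", "body": {"rows": [[[0, 0, 0], 7.16, 0.005], [[0, 0, 0], 7.16, 0.005], [[0, 0, 0], 7.16, 0.005], [[0, 0, 0], 7.16, 0.005], [[0, 0, 0], 7.16, 0.005], [[0, 0, 0], 7.16, 0.005], [[0, 0, 0], 7.16, 0.005], [[0, 0, 0], 7.16, 0.005], [[0, 0, 0], 7.16, 0.005], [[0, 0, 0], 7.16, 0.005], [[0, 0, 0], 7.16, 0.005], [[0, 0, 0], 7.16, 0.005]]}}

```text
time_s: 20.2
ee_pos: [0.4955, 0.0864, 0.0948]
eef_rot: [3.141, -0.002, -0.592]
force: [3.4, -6.0, -0.5]
grip_width: 0.0122
grip_force: 20.0
```

>>> {"method": "jog_arm", "body": {"rows": [[[0, 0, 0], 7.16, 0.005], [[0, 0, 0], 0, 0.005], [[0, 0, 0], 0, 0.06], [[0, 0, 0], 0, 0.06], [[0, 0, 0], 0, 0.06], [[0, 0, 0], 0, 0.06], [[0, 0, 0], 0, 0.06], [[0, 0, 0], 0, 0.06], [[0, 0, 0], 0, 0.06]]}}

```text
time_s: 20.95
ee_pos: [0.4949, 0.0872, 0.0947]
eef_rot: [-3.142, 0.0, -0.71]
force: [0.8, -0.4, -0.0]
grip_width: 0.0552
grip_force: 0.0
```

>>> {"method": "jog_arm", "body": {"rows": [[[0, 0, 0], -7.16, 0.06], [[0, 0, 0], -7.16, 0.06], [[0, 0, 0], -7.16, 0.06], [[0, 0, 0], -7.16, 0.06], [[0, 0, 0], -7.16, 0.06], [[0, 0, 0], -7.16, 0.06], [[0, 0, 0], -7.16, 0.06], [[0, 0, 0], -7.16, 0.06], [[0, 0, 0], -7.16, 0.06], [[0, 0, 0], -7.16, 0.06], [[0, 0, 0], -7.16, 0.06], [[0, 0, 0], -7.16, 0.06]]}}

```text
time_s: 21.95
ee_pos: [0.4949, 0.0871, 0.0947]
eef_rot: [-3.142, -0.0, 0.796]
force: [-0.5, 0.0, 0.5]
grip_width: 0.0602
grip_force: 0.0
```

>>> {"method": "jog_arm", "body": {"rows": [[[0, 0, 0], -7.16, 0.06], [[0, 0, 0], -7.16, 0.06], [[0, 0, 0], -7.16, 0.06], [[0, 0, 0], -7.16, 0.06], [[0, 0, 0], -7.16, 0.06], [[0, 0, 0], -7.16, 0.06], [[0, 0, 0], -7.16, 0.06], [[0, 0, 0], -7.16, 0.06], [[0, 0, 0], -7.16, 0.06], [[0, 0, 0], -7.16, 0.06], [[0, 0, 0], -7.16, 0.06], [[0, 0, 0], -7.16, 0.05]]}}

```text
time_s: 22.95
ee_pos: [0.4949, 0.0871, 0.0947]
eef_rot: [3.142, -0.0, 2.296]
force: [0.0, 0.1, -0.3]
grip_width: 0.056
grip_force: 0.0
```

>>> {"method": "jog_arm", "body": {"rows": [[[0, 0, 0], -7.16, 0.04], [[0, 0, 0], 0, 0.005], [[0, 0, 0], 0, 0.005], [[0, 0, 0], 0, 0.005], [[0, 0, 0], 0, 0.005], [[0, 0, 0], 0, 0.005], [[0, 0, 0], 0, 0.005], [[0, 0, 0], 0, 0.005]]}}

```text
time_s: 23.62
ee_pos: [0.4948, 0.0869, 0.0948]
eef_rot: [-3.141, -0.0, 2.414]
force: [-2.0, -2.8, 1.4]
grip_width: 0.012
grip_force: 20.0
```

>>> {"method": "jog_arm", "body": {"rows": [[[0, 0, 0], 7.16, 0.005], [[0, 0, 0], 7.16, 0.005], [[0, 0, 0], 7.16, 0.005], [[0, 0, 0], 7.16, 0.005], [[0, 0, 0], 7.16, 0.005], [[0, 0, 0], 7.16, 0.005], [[0, 0, 0], 7.16, 0.005], [[0, 0, 0], 7.16, 0.005], [[0, 0, 0], 7.16, 0.005], [[0, 0, 0], 7.16, 0.005], [[0, 0, 0], 7.16, 0.005], [[0, 0, 0], 7.16, 0.005]]}}

```text
time_s: 24.62
ee_pos: [0.4954, 0.087, 0.0948]
eef_rot: [3.141, -0.001, 0.908]
force: [3.5, -2.6, -1.3]
grip_width: 0.012
grip_force: 20.0
```

>>> {"method": "jog_arm", "body": {"rows": [[[0, 0, 0], 7.16, 0.005], [[0, 0, 0], 7.16, 0.005], [[0, 0, 0], 7.16, 0.005], [[0, 0, 0], 7.16, 0.005], [[0, 0, 0], 7.16, 0.005], [[0, 0, 0], 7.16, 0.005], [[0, 0, 0], 7.16, 0.005], [[0, 0, 0], 7.16, 0.005], [[0, 0, 0], 7.16, 0.005], [[0, 0, 0], 7.16, 0.005], [[0, 0, 0], 7.16, 0.005], [[0, 0, 0], 7.16, 0.005]]}}

```text
time_s: 25.62
ee_pos: [0.4954, 0.0864, 0.0948]
eef_rot: [3.141, -0.002, -0.592]
force: [3.2, -6.6, -1.0]
grip_width: 0.0123
grip_force: 20.0
```

>>> {"method": "jog_arm", "body": {"rows": [[[0, 0, 0], 7.16, 0.005], [[0, 0, 0], 0, 0.005], [[0, 0, 0], 0, 0.06], [[0, 0, 0], 0, 0.06], [[0, 0, 0], 0, 0.06], [[0, 0, 0], 0, 0.06], [[0, 0, 0], 0, 0.06], [[0, 0, 0], 0, 0.06], [[0, 0, 0], 0, 0.06]]}}

```text
time_s: 26.37
ee_pos: [0.4949, 0.0871, 0.0947]
eef_rot: [-3.142, 0.0, -0.71]
force: [0.1, -0.0, -0.7]
grip_width: 0.0548
grip_force: 0.0
```

```bash
python3 st.py;  python3 - <<'E'
from h import *
o=get_obs();c=camera('side');bar(c,wfc(c));cv2.imwrite('pics/s4.png',cv2.resize(c['image'][200:300,300:430,::-1],None,fx=6,fy=6,interpolation=cv2.INTER_CUBIC))
E
```

```text
26.37 pos [0.4949 0.0871 0.0947] yaw -0.7097 q6 2.3818 tau6 -0.002 F [ 0.0649 -0.0163 -0.664 ] M [0.0506 0.0946 0.0332] w 0.054754439615876574 g 0.0
bar 110 ((496.1279602050781, 87.685302734375), (14.971414566040039, 45.140106201171875), 49.47074890136719) yaw -0.7309068977645163
```

View pics/s4.png

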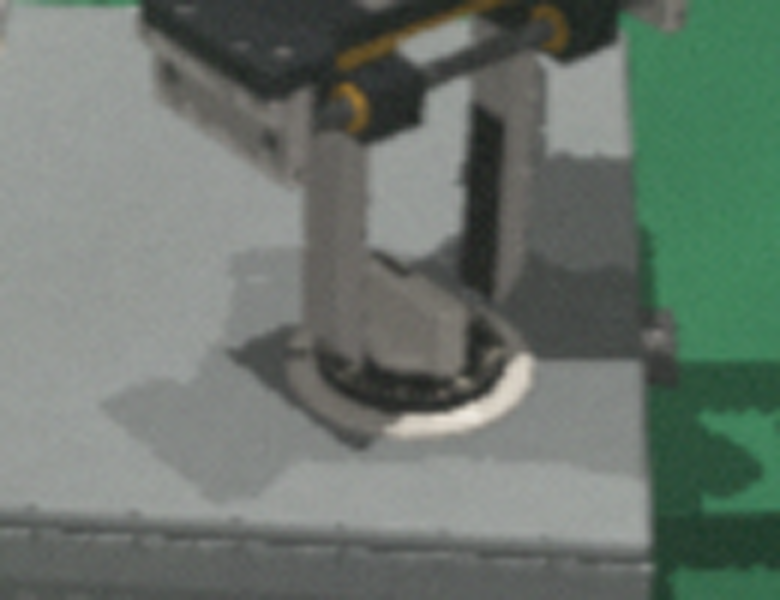

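>>> {"method": "jog_arm", "body": {"rows": [[[0, 0, 0], -7.16, 0.06], [[0, 0, 0], -7.16, 0.06], [[0, 0, 0], -7.16, 0.06], [[0, 0, 0], -7.16, 0.06], [[0, 0, 0], -7.16, 0.06], [[0, 0, 0], -7.16, 0.06], [[0, 0, 0], -7.16, 0.06], [[0, 0, 0], -7.16, 0.06], [[0, 0, 0], -7.16, 0.06], [[0, 0, 0], -7.16, 0.06], [[0, 0, 0], -7.16, 0.06], [[0, 0, 0], -7.16, 0.06]]}}

```text
time_s: 27.42
ee_pos: [0.4949, 0.0871, 0.0948]
eef_rot: [-3.142, -0.0, 0.796]
force: [0.2, -1.2, 0.0]
grip_width: 0.0602
grip_force: 0.0
```

>>> {"method": "jog_arm", "body": {"rows": [[[0, 0, 0], -7.16, 0.06], [[0, 0, 0], -7.16, 0.06], [[0, 0, 0], -7.16, 0.06], [[0, 0, 0], -7.16, 0.06], [[0, 0, 0], -7.16, 0.06], [[0, 0, 0], -7.16, 0.06], [[0, 0, 0], -7.16, 0.06], [[0, 0, 0], -7.16, 0.06], [[0, 0, 0], -7.16, 0.06], [[0, 0, 0], -7.16, 0.06], [[0, 0, 0], -7.16, 0.06], [[0, 0, 0], -7.16, 0.05]]}}

```text
time_s: 28.42
ee_pos: [0.4949, 0.0871, 0.0947]
eef_rot: [3.142, -0.0, 2.296]
force: [0.4, 0.1, -0.2]
grip_width: 0.0567
grip_force: 0.0
```

>>> {"method": "jog_arm", "body": {"rows": [[[0, 0, 0], -7.16, 0.04], [[0, 0, 0], 0, 0.005], [[0, 0, 0], 0, 0.005], [[0, 0, 0], 0, 0.005], [[0, 0, 0], 0, 0.005], [[0, 0, 0], 0, 0.005], [[0, 0, 0], 0, 0.005], [[0, 0, 0], 0, 0.005]]}}

```text
time_s: 29.08
ee_pos: [0.4948, 0.087, 0.0947]
eef_rot: [-3.141, -0.0, 2.414]
force: [-1.9, -2.2, 1.8]
grip_width: 0.0119
grip_force: 20.0
```

>>> {"method": "jog_arm", "body": {"rows": [[[0, 0, 0], 7, 0.005], [[0, 0, 0], 7, 0.005], [[0, 0, 0], 6, 0.005], [[0, 0, 0], 3, 0.005], [[0, 0, 0], 0, 0.005]]}}

```text
time_s: 29.5
ee_pos: [0.4949, 0.0871, 0.0948]
eef_rot: [-3.142, 0.0, 2.01]
force: [-1.8, -1.2, 1.7]
grip_width: 0.0119
grip_force: 20.0
```

```bash
python3 st.py;  python3 - <<'E'
from h import *
o=get_obs();c=camera('side');bar(c,wfc(c))
E
```

```text
29.5 pos [0.4949 0.0871 0.0948] yaw 2.0099 q6 -0.3378 tau6 1.49 F [-1.775  -1.2414  1.6899] M [-0.2094  0.0393 -0.0095] w 0.011917410854329982 g 19.99453514814377
bar 136 ((494.11419677734375, 90.84718322753906), (36.287315368652344, 33.252288818359375), 60.81352615356445) yaw 0.9232546841268638
```

>>> {"method": "jog_arm", "body": {"rows": [[[0, 0, 0], -7.16, 0.005], [[0, 0, 0], -7.16, 0.005], [[0, 0, 0], -7.16, 0.005], [[0, 0, 0], -7.16, 0.005], [[0, 0, 0], -7.16, 0.005], [[0, 0, 0], -7.16, 0.005], [[0, 0, 0], -7.16, 0.005], [[0, 0, 0], -7.16, 0.005], [[0, 0, 0], -7.16, 0.005], [[0, 0, 0], -7.16, 0.005], [[0, 0, 0], -7.16, 0.005], [[0, 0, 0], -7.16, 0.005]]}}

```text
time_s: 30.55
ee_pos: [0.4947, 0.0865, 0.0948]
eef_rot: [-3.141, -0.001, -2.762]
force: [-2.5, -6.4, 3.8]
grip_width: 0.0115
grip_force: 20.0
```

>>> {"method": "jog_arm", "body": {"rows": [[[0, 0, 0], -7.16, 0.005], [[0, 0, 0], -7.16, 0.005], [[0, 0, 0], -7.16, 0.005], [[0, 0, 0], -7.16, 0.005], [[0, 0, 0], -7.16, 0.005], [[0, 0, 0], 0, 0.005]]}}

```text
time_s: 31.05
ee_pos: [0.4949, 0.0863, 0.0948]
eef_rot: [-3.141, -0.001, -2.135]
force: [-2.3, -6.1, 1.3]
grip_width: 0.0118
grip_force: 20.0
```

>>> {"method": "jog_arm", "body": {"rows": [[[0, 0, 0], 0, 0.06], [[0, 0, 0], 0, 0.06], [[0, 0, 0], 0, 0.06], [[0, 0, 0], 0, 0.06], [[0, 0, 0], 0, 0.06], [[0, 0, 0], 0, 0.06], [[0, 0, 0], 0, 0.06]]}}

```text
time_s: 31.63
ee_pos: [0.4949, 0.0872, 0.0947]
eef_rot: [3.142, 0.0, -2.146]
force: [-0.7, -0.7, -0.8]
grip_width: 0.0551
grip_force: 0.0
```

>>> {"method": "jog_arm", "body": {"rows": [[[0, 0, 0], 7.16, 0.06], [[0, 0, 0], 7.16, 0.06], [[0, 0, 0], 7.16, 0.06], [[0, 0, 0], 7.16, 0.06], [[0, 0, 0], 7.16, 0.06], [[0, 0, 0], 7.16, 0.06], [[0, 0, 0], 7.16, 0.06], [[0, 0, 0], 7.16, 0.06], [[0, 0, 0], 7.16, 0.06], [[0, 0, 0], 7.16, 0.06], [[0, 0, 0], 7.16, 0.06], [[0, 0, 0], 7.16, 0.06]]}}

```text
time_s: 32.63
ee_pos: [0.4949, 0.0871, 0.0948]
eef_rot: [3.142, 0.0, 2.632]
force: [-0.3, 0.6, -0.0]
grip_width: 0.0603
grip_force: 0.0
```

>>> {"method": "jog_arm", "body": {"rows": [[[0, 0, 0], 7.16, 0.06], [[0, 0, 0], 7.16, 0.06], [[0, 0, 0], 7.16, 0.06], [[0, 0, 0], 7.16, 0.06], [[0, 0, 0], 7.16, 0.06], [[0, 0, 0], 7.16, 0.06], [[0, 0, 0], 7.16, 0.06], [[0, 0, 0], 7.16, 0.06], [[0, 0, 0], 7.16, 0.06], [[0, 0, 0], 7.16, 0.06], [[0, 0, 0], 7.16, 0.06], [[0, 0, 0], 7.16, 0.05]]}}

```text
time_s: 33.63
ee_pos: [0.4949, 0.0871, 0.0948]
eef_rot: [-3.142, 0.0, 1.132]
force: [-0.4, 0.5, -0.1]
grip_width: 0.0565
grip_force: 0.0
```

>>> {"method": "jog_arm", "body": {"rows": [[[0, 0, 0], 7.16, 0.04], [[0, 0, 0], 0, 0.005], [[0, 0, 0], 0, 0.005], [[0, 0, 0], 0, 0.005], [[0, 0, 0], 0, 0.005], [[0, 0, 0], 0, 0.005], [[0, 0, 0], 0, 0.005], [[0, 0, 0], 0, 0.005]]}}

```text
time_s: 34.3
ee_pos: [0.4952, 0.0869, 0.0948]
eef_rot: [3.141, -0.0, 1.014]
force: [2.9, -2.3, -2.3]
grip_width: 0.0116
grip_force: 20.0
```

```bash
python3 st.py
```

```text
34.3 pos [0.4952 0.0869 0.0948] yaw 1.0139 q6 0.6581 tau6 -0.054 F [ 2.95   -2.276  -2.3113] M [-0.3772 -0.6009 -0.0827] w 0.011612507741231836 g 19.995487332344055
```

>>> {"method": "jog_arm", "body": {"rows": [[[0, 0, 0], -7.16, 0.005], [[0, 0, 0], -7.16, 0.005], [[0, 0, 0], -7.16, 0.005], [[0, 0, 0], -7.16, 0.005], [[0, 0, 0], -7.16, 0.005], [[0, 0, 0], -7.16, 0.005], [[0, 0, 0], -7.16, 0.005], [[0, 0, 0], -7.16, 0.005], [[0, 0, 0], -7.16, 0.005], [[0, 0, 0], -7.16, 0.005], [[0, 0, 0], -7.16, 0.005], [[0, 0, 0], -7.16, 0.005]]}}

```text
time_s: 35.3
ee_pos: [0.4948, 0.0868, 0.0948]
eef_rot: [-3.141, -0.0, 2.519]
force: [-0.1, -3.4, 1.4]
grip_width: 0.0116
grip_force: 20.0
```

>>> {"method": "jog_arm", "body": {"rows": [[[0, 0, 0], -7.16, 0.005], [[0, 0, 0], -7.16, 0.005], [[0, 0, 0], -7.16, 0.005], [[0, 0, 0], -7.16, 0.005], [[0, 0, 0], -7.16, 0.005], [[0, 0, 0], -7.16, 0.005], [[0, 0, 0], -7.16, 0.005], [[0, 0, 0], -7.16, 0.005], [[0, 0, 0], -7.16, 0.005], [[0, 0, 0], -7.16, 0.005], [[0, 0, 0], -7.16, 0.005], [[0, 0, 0], -7.16, 0.005]]}}

```text
time_s: 36.3
ee_pos: [0.4949, 0.0864, 0.0948]
eef_rot: [-3.141, -0.001, -2.264]
force: [0.6, -6.1, 1.1]
grip_width: 0.0118
grip_force: 20.0
```

>>> {"method": "jog_arm", "body": {"rows": [[[0, 0, 0], -7.16, 0.005], [[0, 0, 0], 0, 0.005], [[0, 0, 0], 0, 0.06], [[0, 0, 0], 0, 0.06], [[0, 0, 0], 0, 0.06], [[0, 0, 0], 0, 0.06], [[0, 0, 0], 0, 0.06], [[0, 0, 0], 0, 0.06], [[0, 0, 0], 0, 0.06]]}}

```text
time_s: 37.05
ee_pos: [0.4949, 0.0872, 0.0948]
eef_rot: [-3.142, 0.0, -2.146]
force: [0.5, 0.3, 0.0]
grip_width: 0.0549
grip_force: 0.0
```

>>> {"method": "jog_arm", "body": {"rows": [[[0, 0, 0], 7.16, 0.06], [[0, 0, 0], 7.16, 0.06], [[0, 0, 0], 7.16, 0.06], [[0, 0, 0], 7.16, 0.06], [[0, 0, 0], 7.16, 0.06], [[0, 0, 0], 7.16, 0.06], [[0, 0, 0], 7.16, 0.06], [[0, 0, 0], 7.16, 0.06], [[0, 0, 0], 7.16, 0.06], [[0, 0, 0], 7.16, 0.06], [[0, 0, 0], 7.16, 0.06], [[0, 0, 0], 7.16, 0.06]]}}

```text
time_s: 38.05
ee_pos: [0.4949, 0.0871, 0.0947]
eef_rot: [3.142, -0.0, 2.632]
force: [0.8, 0.4, 0.5]
grip_width: 0.0601
grip_force: 0.0
```

>>> {"method": "jog_arm", "body": {"rows": [[[0, 0, 0], 7.16, 0.06], [[0, 0, 0], 7.16, 0.06], [[0, 0, 0], 7.16, 0.06], [[0, 0, 0], 7.16, 0.06], [[0, 0, 0], 7.16, 0.06], [[0, 0, 0], 7.16, 0.06], [[0, 0, 0], 7.16, 0.06], [[0, 0, 0], 7.16, 0.06], [[0, 0, 0], 7.16, 0.06], [[0, 0, 0], 7.16, 0.06], [[0, 0, 0], 7.16, 0.06], [[0, 0, 0], 7.16, 0.05]]}}

```text
time_s: 39.05
ee_pos: [0.4949, 0.0871, 0.0947]
eef_rot: [-3.142, -0.0, 1.132]
force: [-0.3, -0.1, -0.2]
grip_width: 0.0563
grip_force: 0.0
```

>>> {"method": "jog_arm", "body": {"rows": [[[0, 0, 0], 7.16, 0.04], [[0, 0, 0], 0, 0.005], [[0, 0, 0], 0, 0.005], [[0, 0, 0], 0, 0.005], [[0, 0, 0], 0, 0.005], [[0, 0, 0], 0, 0.005], [[0, 0, 0], 0, 0.005], [[0, 0, 0], 0, 0.005]]}}

```text
time_s: 39.72
ee_pos: [0.4953, 0.0869, 0.0948]
eef_rot: [3.141, -0.0, 1.014]
force: [3.4, -2.1, -1.8]
grip_width: 0.0117
grip_force: 20.0
```

```bash
python3 st.py
```

```text
39.72 pos [0.4953 0.0869 0.0948] yaw 1.0139 q6 0.6581 tau6 -0.045 F [ 3.3593 -2.0881 -1.8152] M [-0.3793 -0.6335 -0.0049] w 0.011708990338835174 g 19.99167501926422
```

>>> {"method": "jog_arm", "body": {"rows": [[[0, 0, 0], -7.16, 0.005], [[0, 0, 0], -7.16, 0.005], [[0, 0, 0], -7.16, 0.005], [[0, 0, 0], -7.16, 0.005], [[0, 0, 0], -7.16, 0.005], [[0, 0, 0], -7.16, 0.005], [[0, 0, 0], -7.16, 0.005], [[0, 0, 0], -7.16, 0.005], [[0, 0, 0], -7.16, 0.005], [[0, 0, 0], -7.16, 0.005], [[0, 0, 0], -7.16, 0.005], [[0, 0, 0], -7.16, 0.005]]}}

```text
time_s: 40.72
ee_pos: [0.4948, 0.0869, 0.0948]
eef_rot: [-3.141, -0.0, 2.519]
force: [-1.0, -3.2, 1.0]
grip_width: 0.0117
grip_force: 20.0
```

>>> {"method": "jog_arm", "body": {"rows": [[[0, 0, 0], -7.16, 0.005], [[0, 0, 0], -7.16, 0.005], [[0, 0, 0], -7.16, 0.005], [[0, 0, 0], -7.16, 0.005], [[0, 0, 0], -7.16, 0.005], [[0, 0, 0], -7.16, 0.005], [[0, 0, 0], -7.16, 0.005], [[0, 0, 0], -7.16, 0.005], [[0, 0, 0], -7.16, 0.005], [[0, 0, 0], -7.16, 0.005], [[0, 0, 0], -7.16, 0.005]]}}

```text
time_s: 41.63
ee_pos: [0.4948, 0.0864, 0.0948]
eef_rot: [-3.141, -0.001, -2.389]
force: [0.0, -6.1, 0.8]
grip_width: 0.0116
grip_force: 20.0
```

>>> {"method": "jog_arm", "body": {"rows": [[[0, 0, 0], -5, 0.005], [[0, 0, 0], -3, 0.005], [[0, 0, 0], -1.5, 0.005], [[0, 0, 0], 0, 0.005]]}}

```text
time_s: 41.97
ee_pos: [0.4949, 0.0864, 0.0948]
eef_rot: [-3.141, -0.001, -2.228]
force: [0.3, -6.2, 1.2]
grip_width: 0.0117
grip_force: 20.0
```

```bash
python3 st.py
```

```text
41.97 pos [0.4949 0.0864 0.0948] yaw -2.2276 q6 -2.3835 tau6 -0.735 F [ 0.259  -6.175   1.2165] M [-1.1503 -0.1778 -0.0122] w 0.011663959308944816 g 19.996162354946136
```

>>> {"method": "jog_arm", "body": {"rows": [[[0, 0, 0], 6, 0.005], [[0, 0, 0], 6, 0.005], [[0, 0, 0], 6, 0.005], [[0, 0, 0], 6, 0.005], [[0, 0, 0], 6, 0.005], [[0, 0, 0], 6, 0.005], [[0, 0, 0], 6, 0.005], [[0, 0, 0], 6, 0.005], [[0, 0, 0], 6, 0.005], [[0, 0, 0], 6, 0.005], [[0, 0, 0], 6, 0.005], [[0, 0, 0], 6, 0.005]]}}

```text
time_s: 42.97
ee_pos: [0.4947, 0.0867, 0.0948]
eef_rot: [-3.141, -0.0, 2.792]
force: [-0.5, -3.9, 0.9]
grip_width: 0.012
grip_force: 20.0
```

```bash
python3 st.py
```

```text
42.97 pos [0.4947 0.0867 0.0948] yaw 2.792 q6 -1.1199 tau6 -2.575 F [-0.4769 -3.943   0.9418] M [-0.5748  0.0702  0.0323] w 0.01195609863704354 g 20.00124156475067
```

>>> {"method": "jog_arm", "body": {"rows": [[[0, 0, 0], 5, 0.005], [[0, 0, 0], 5, 0.005], [[0, 0, 0], 4, 0.005], [[0, 0, 0], 4, 0.005], [[0, 0, 0], 3, 0.005], [[0, 0, 0], 3, 0.005]]}}

```text
time_s: 43.47
ee_pos: [0.4948, 0.0869, 0.0948]
eef_rot: [-3.141, 0.0, 2.376]
force: [-0.9, -2.6, 0.7]
grip_width: 0.0121
grip_force: 20.0
```

```bash
python3 st.py
```

```text
43.47 pos [0.4948 0.0869 0.0948] yaw 2.3758 q6 -0.7036 tau6 -1.052 F [-0.8891 -2.5522  0.6683] M [-0.4844 -0.0486  0.2048] w 0.012069207927484489 g 20.041081309318542
```

>>> {"method": "jog_arm", "body": {"rows": [[[0, 0, 0], 2, 0.005], [[0, 0, 0], 2, 0.005], [[0, 0, 0], 2, 0.005]]}}

```text
time_s: 43.72
ee_pos: [0.4948, 0.0869, 0.0948]
eef_rot: [-3.141, 0.0, 2.272]
force: [0.4, -2.2, 0.2]
grip_width: 0.0117
grip_force: 20.0
```

```bash
python3 st.py
```

```text
43.72 pos [0.4948 0.0869 0.0948] yaw 2.2721 q6 -0.5999 tau6 -0.675 F [ 0.4479 -2.1588  0.228 ] M [-0.4677 -0.1324  0.2111] w 0.01166046117598014 g 20.04655212163925
```

>>> {"method": "jog_arm", "body": {"rows": [[[0, 0, 0], 1.5, 0.005], [[0, 0, 0], 1.5, 0.005]]}}

```text
time_s: 43.88
ee_pos: [0.4948, 0.0869, 0.0948]
eef_rot: [-3.141, 0.0, 2.22]
force: [0.8, -2.6, 0.5]
grip_width: 0.0121
grip_force: 20.0
```

```bash
python3 st.py
```

```text
43.88 pos [0.4948 0.0869 0.0948] yaw 2.2201 q6 -0.5479 tau6 -0.421 F [ 0.7923 -2.5603  0.4517] M [-0.4036 -0.1045  0.1867] w 0.012101354142067634 g 20.04655569791794
```

>>> {"method": "jog_arm", "body": {"rows": [[[0, 0, 0], 1.5, 0.005], [[0, 0, 0], 1.5, 0.005]]}}

```text
time_s: 44.05
ee_pos: [0.4949, 0.0869, 0.0948]
eef_rot: [-3.141, 0.0, 2.168]
force: [0.1, -2.0, 0.8]
grip_width: 0.012
grip_force: 20.0
```

```bash
python3 st.py
```

```text
44.05 pos [0.4949 0.0869 0.0948] yaw 2.1678 q6 -0.4956 tau6 -0.464 F [ 0.1241 -1.9918  0.7792] M [-0.3777 -0.1212  0.195 ] w 0.011994631311783306 g 20.04668891429901
```

>>> {"method": "jog_arm", "body": {"rows": [[[0, 0, 0], 1.5, 0.005], [[0, 0, 0], 1.5, 0.005]]}}

```text
time_s: 44.22
ee_pos: [0.4949, 0.0869, 0.0948]
eef_rot: [-3.141, 0.0, 2.115]
force: [1.2, -1.7, 0.4]
grip_width: 0.0116
grip_force: 20.0
```

```bash
python3 st.py
```

```text
44.22 pos [0.4949 0.0869 0.0948] yaw 2.1155 q6 -0.4433 tau6 -0.464 F [ 1.1577 -1.6574  0.3562] M [-0.4191 -0.1981  0.2563] w 0.011594611032639337 g 20.04658341407776
```

>>> {"method": "jog_arm", "body": {"rows": [[[0, 0, 0], 1, 0.005], [[0, 0, 0], 0.5, 0.005]]}}

```text
time_s: 44.38
ee_pos: [0.4949, 0.0869, 0.0948]
eef_rot: [-3.141, 0.0, 2.089]
force: [-0.3, -2.7, 0.6]
grip_width: 0.012
grip_force: 20.0
```

```bash
python3 st.py
```

```text
44.38 pos [0.4949 0.0869 0.0948] yaw 2.0893 q6 -0.4172 tau6 0.22 F [-0.2505 -2.6854  0.5998] M [-0.5809 -0.0971  0.2001] w 0.011962189641283101 g 20.046393871307373
```

Only noise; go on.

>>> {"method": "jog_arm", "body": {"rows": [[[0, 0, 0], 1.5, 0.005], [[0, 0, 0], 1.5, 0.005]]}}

```text
time_s: 44.55
ee_pos: [0.4949, 0.087, 0.0948]
eef_rot: [-3.141, 0.0, 2.037]
force: [0.7, -1.1, 0.3]
grip_width: 0.0119
grip_force: 20.0
```

```bash
python3 st.py
```

```text
44.55 pos [0.4949 0.087  0.0948] yaw 2.0369 q6 -0.3648 tau6 -0.547 F [ 0.7431 -1.129   0.3442] M [-0.471  -0.104   0.1674] w 0.011851475281097507 g 20.046548545360565
```

>>> {"method": "jog_arm", "body": {"rows": [[[0, 0, 0], 1.5, 0.005], [[0, 0, 0], 1.5, 0.005]]}}

```text
time_s: 44.72
ee_pos: [0.4949, 0.087, 0.0948]
eef_rot: [-3.141, 0.0, 1.984]
force: [1.3, -1.4, 0.6]
grip_width: 0.0123
grip_force: 20.0
```

```bash
python3 st.py
```

```text
44.72 pos [0.4949 0.087  0.0948] yaw 1.9844 q6 -0.3123 tau6 -0.467 F [ 1.2904 -1.4292  0.6219] M [-0.4843 -0.0918  0.2029] w 0.012306805111906963 g 20.045826137065887
```

>>> {"method": "jog_arm", "body": {"rows": [[[0, 0, 0], 1.5, 0.005], [[0, 0, 0], 1.5, 0.005]]}}

```text
time_s: 44.88
ee_pos: [0.495, 0.087, 0.0948]
eef_rot: [-3.142, 0.0, 1.932]
force: [1.1, -2.2, 0.7]
grip_width: 0.0121
grip_force: 20.0
```

```bash
python3 st.py
```

```text
44.88 pos [0.495  0.087  0.0948] yaw 1.932 q6 -0.2599 tau6 -0.471 F [ 1.1111 -2.2405  0.7294] M [-0.4944 -0.1451  0.1694] w 0.012063130160461951 g 20.0433486700058
```

>>> {"method": "jog_arm", "body": {"rows": [[[0, 0, 0], 1.5, 0.005], [[0, 0, 0], 1.5, 0.005]]}}

```text
time_s: 45.05
ee_pos: [0.495, 0.087, 0.0948]
eef_rot: [-3.142, 0.0, 1.88]
force: [1.0, -2.5, 0.1]
grip_width: 0.0123
grip_force: 20.1
```

```bash
python3 st.py
```

```text
45.05 pos [0.495  0.087  0.0948] yaw 1.8797 q6 -0.2076 tau6 -0.414 F [ 0.9554 -2.4655  0.1217] M [-0.4269 -0.157   0.2716] w 0.012276013204361705 g 20.091331601142883
```

>>> {"method": "jog_arm", "body": {"rows": [[[0, 0, 0], 0.5, 0.005], [[0, 0, 0], 0.5, 0.005]]}}

```text
time_s: 45.22
ee_pos: [0.495, 0.087, 0.0948]
eef_rot: [3.142, 0.0, 1.863]
force: [1.4, -2.3, 0.4]
grip_width: 0.0117
grip_force: 20.1
```

```bash
python3 st.py
```

```text
45.22 pos [0.495  0.087  0.0948] yaw 1.8632 q6 -0.1911 tau6 0.195 F [ 1.3938 -2.2516  0.3713] M [-0.5308 -0.2349  0.3006] w 0.011664179419585526 g 20.149833261966705
```

>>> {"method": "jog_arm", "body": {"rows": [[[0, 0, 0], 0.3, 0.005], [[0, 0, 0], 0, 0.005], [[0, 0, 0], 0, 0.005]]}}

```text
time_s: 45.47
ee_pos: [0.495, 0.087, 0.0948]
eef_rot: [3.142, 0.0, 1.858]
force: [1.6, -2.5, 0.9]
grip_width: 0.012
grip_force: 20.2
```

```bash
python3 st.py
```

```text
45.47 pos [0.495  0.087  0.0948] yaw 1.8581 q6 -0.186 tau6 0.332 F [ 1.6018 -2.5191  0.8712] M [-0.6659 -0.2057  0.2268] w 0.011973586832803066 g 20.16529619693756
```

Run:
```python
from h import *
r=[]
for i in range(8):
    camera('side');o=get_obs();r.append((o['moment'][2],o['grip_force'],o['eef_rot'][2],o['tau'][5]))
r=np.array(r);print(r.mean(0),r.std(0));print(o['time_s'])
```

```text
[ 0.29903576 20.16842075  1.85782003  0.29501829] [0.05231996 0.00105026 0.0001247  0.00323841]
45.8667
```

>>> {"method": "jog_arm", "body": {"rows": [[[0, 0, 0], 0.5, 0.005], [[0, 0, 0], 0, 0.005], [[0, 0, 0], 0, 0.005]]}}

```text
time_s: 46.12
ee_pos: [0.495, 0.0871, 0.0948]
eef_rot: [3.142, 0.0, 1.849]
force: [1.2, -5.4, 0.4]
grip_width: 0.0118
grip_force: 20.2
```

```bash
python3 st.py
```

```text
46.12 pos [0.495  0.0871 0.0948] yaw 1.8488 q6 -0.1767 tau6 0.382 F [ 1.2431 -5.3935  0.3637] M [-0.8726 -0.2705  0.3304] w 0.011814635857134685 g 20.218926072120667
```

>>> {"method": "jog_arm", "body": {"rows": [[[0, 0, 0], 0, 0.05], [[0, 0, 0], 0, 0.05], [[0, 0, 0], 0, 0.05], [[0, 0, 0], 0, 0.05], [[0, 0, -0.015], 0, 0.05], [[0, 0, -0.015], 0, 0.05], [[0, 0, -0.015], 0, 0.05], [[0, 0, 0], 7, 0.04], [[0, 0, 0], 2.2, 0.04]]}}

```text
time_s: 46.87
ee_pos: [0.4953, 0.0873, 0.1406]
eef_rot: [3.14, -0.0, 1.682]
force: [0.5, -0.5, -0.2]
grip_width: 0.0412
grip_force: 0.0
```

>>> {"method": "jog_arm", "body": {"rows": [[[-0.03, -0.0069, 0], 0, 0.04], [[-0.03, -0.0069, 0], 0, 0.04], [[-0.03, -0.0069, 0], 0, 0.04], [[-0.03, -0.0069, 0], 0, 0.04], [[-0.03, -0.0069, 0], 0, 0.04], [[0, 0, 0], 0, 0.04], [[0, 0, 0], 0, 0.04]]}}

```text
time_s: 47.45
ee_pos: [0.4781, -0.0668, 0.1397]
eef_rot: [3.142, -0.0, 1.686]
force: [-0.4, -0.4, 0.4]
grip_width: 0.0402
grip_force: 0.0
```

```bash
python3 st.py
python3 - <<'E'
from h import *
o=get_obs();c=camera('wrist');T=wfc(c,o);C=cloud(c,T);z=C[...,2]
h=C[(z>.145)&(z<.156)&(abs(C[...,1]+.066)<.06)&(abs(C[...,0]-.48)<.03)][:,:2];print('handle',len(h),cv2.minAreaRect((h*1000).astype(np.float32)))
R=Ro.from_euler('xyz',o['eef_rot']).as_matrix();print(R.T@(np.array([.4797,-.066,.092])-o['ee_pos']))
cv2.imwrite('pics/w5.png',c['image'][:,:,::-1])
E
```

```text
47.45 pos [ 0.4781 -0.0668  0.1397] yaw 1.6858 q6 -0.33 tau6 -0.407 F [-0.3719 -0.4258  0.4468] M [ 0.029  -0.1273  0.0462] w 0.04016746299525697 g 0.0
handle 3199 ((479.5439147949219, -66.00497436523438), (10.002346992492676, 99.80927276611328), 7.286007881164551)
[0.00060518 0.00168004 0.0477358 ]
```

View pics/w5.png

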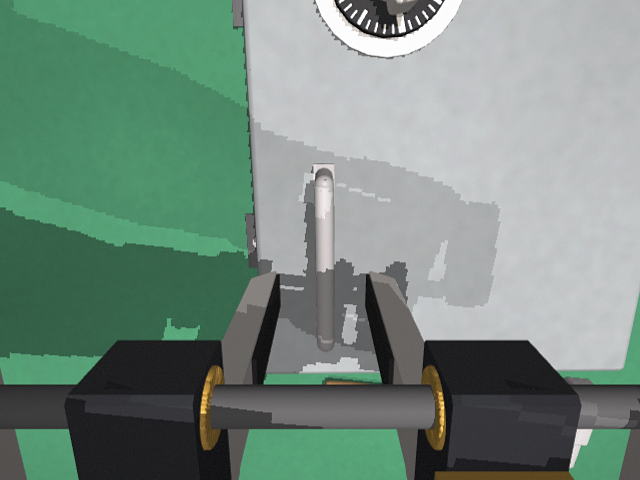

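>>> {"method": "jog_arm", "body": {"rows": [[[0.0006, 0.0015, 0.007], 0, 0.04], [[0, 0, 0.01], 0, 0.04], [[0, 0, 0.015], 0, 0.04], [[0, 0, 0.015], 0, 0.03], [[0, 0, 0], 0, 0.004], [[0, 0, 0], 0, 0.004], [[0, 0, 0], 0, 0.004], [[0, 0, 0], 0, 0.004], [[0, 0, 0], 0, 0.004], [[0, 0, 0], 0, 0.004]], "squeeze": 40}}

```text
time_s: 48.33
ee_pos: [0.479, -0.065, 0.0933]
eef_rot: [-3.14, -0.0, 1.689]
force: [-7.6, 0.6, 4.5]
grip_width: 0.009
grip_force: 40.0
```

```bash
python3 st.py
python3 - <<'E'
import numpy as np
t=np.linspace(0,.8,25);x=-200*np.cos(t)+47*np.sin(t)+200;z=200*np.sin(t)+47*np.cos(t)-47
print(np.c_[np.diff(x),np.diff(z)].round(1).tolist(),x[-1],z[-1])
E
```

```text
48.33 pos [ 0.479  -0.065   0.0933] yaw 1.6885 q6 -0.3281 tau6 0.047 F [-7.618   0.6436  4.4751] M [-0.0009  1.3598  0.0555] w 0.009029893602182038 g 39.99981701374054
[[1.7, 6.6], [1.9, 6.6], [2.1, 6.5], [2.3, 6.4], [2.5, 6.4], [2.8, 6.3], [3.0, 6.2], [3.2, 6.1], [3.4, 6.0], [3.6, 5.8], [3.8, 5.7], [3.9, 5.6], [4.1, 5.5], [4.3, 5.3], [4.5, 5.2], [4.7, 5.0], [4.8, 4.9], [5.0, 4.7], [5.1, 4.5], [5.3, 4.4], [5.4, 4.2], [5.6, 4.0], [5.7, 3.8], [5.8, 3.6]] 94.3743944028445 129.2164335192213
```

>>> {"method": "jog_arm", "body": {"rows": [[[0, 0.0009, -0.0033], 0, 0.004], [[0, 0.0009, -0.0033], 0, 0.004], [[0, 0.0009, -0.0033], 0, 0.004], [[0, 0.001, -0.0033], 0, 0.004]]}}

```text
time_s: 48.67
ee_pos: [0.482, -0.0646, 0.1052]
eef_rot: [-3.138, -0.001, 1.688]
force: [-6.5, -1.4, -13.0]
grip_width: 0.0085
grip_force: 40.0
```

```bash
python3 st.py
```

```text
48.67 pos [ 0.482  -0.0646  0.1052] yaw 1.6884 q6 -0.3256 tau6 0.014 F [ -6.472   -1.3921 -13.0349] M [-0.428   1.2798  0.0576] w 0.008495012279678513 g 39.98865365982056
```

>>> {"method": "jog_arm", "body": {"rows": [[[0, 0.0021, -0.0065], 0, 0.004], [[0, 0.0023, -0.0064], 0, 0.004], [[0, 0.0025, -0.0064], 0, 0.004], [[0, 0.0028, -0.0063], 0, 0.004], [[0, 0.003, -0.0062], 0, 0.004], [[0, 0.0032, -0.0061], 0, 0.004], [[0, 0.0034, -0.006], 0, 0.004], [[0, 0.0036, -0.0058], 0, 0.004], [[0, 0.0038, -0.0057], 0, 0.004], [[0, 0.0039, -0.0056], 0, 0.004]]}}

```text
time_s: 49.5
ee_pos: [0.5108, -0.061, 0.1667]
eef_rot: [-3.134, -0.001, 1.688]
force: [-23.1, -0.6, -2.5]
grip_width: 0.0089
grip_force: 40.0
```

```bash
python3 st.py
python3 - <<'E'
from h import *
o=get_obs();c=camera('side');cv2.imwrite('pics/s6.png',c['image'][:,:,::-1])
E
```

```text
49.5 pos [ 0.5108 -0.061   0.1667] yaw 1.6883 q6 -0.3066 tau6 -0.036 F [-23.1451  -0.6449  -2.4849] M [-0.1956  4.4112  0.0705] w 0.00887075827634099 g 39.984470307826996
```

View pics/s6.png

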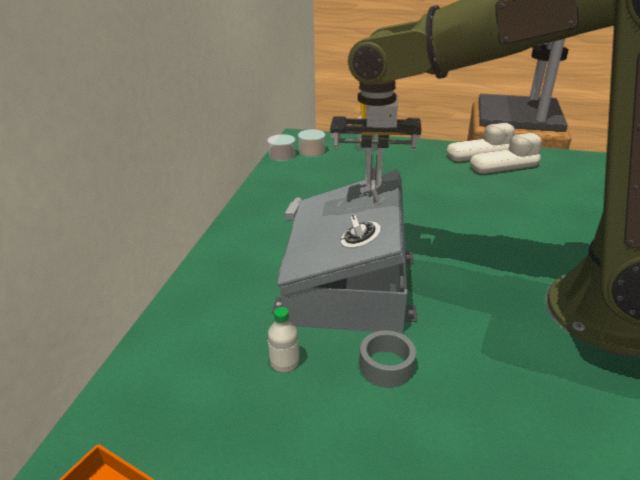

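>>> {"method": "jog_arm", "body": {"rows": [[[0, 0.0025, -0.0057], 0, 0.004], [[0, 0.0037, -0.0057], 0, 0.004], [[0, 0.0041, -0.0055], 0, 0.004], [[0, 0.0043, -0.0052], 0, 0.004], [[0, 0.0044, -0.0051], 0, 0.004], [[0, 0.0046, -0.0049], 0, 0.004]]}}

```text
time_s: 50.05
ee_pos: [0.5377, -0.0576, 0.1986]
eef_rot: [-3.141, -0.001, 1.689]
force: [4.0, 5.4, -23.9]
grip_width: 0.0088
grip_force: 40.0
```

```bash
python3 st.py
```

```text
50.05 pos [ 0.5377 -0.0576  0.1986] yaw 1.6887 q6 -0.2932 tau6 -0.06 F [  3.9752   5.431  -23.8681] M [ 0.8649 -0.671   0.0586] w 0.008832917284669173 g 39.96088743209839
```

>>> {"method": "jog_arm", "body": {"rows": [[[0, 0.0055, -0.0044], 0, 0.004], [[0, 0.0055, -0.0043], 0, 0.004], [[0, 0.0055, -0.0042], 0, 0.004], [[0, 0.0056, -0.004], 0, 0.004], [[0, 0.0057, -0.0038], 0, 0.004], [[0, 0.0058, -0.0036], 0, 0.004], [[0, 0, 0], 0, 0.004], [[0, 0, 0], 0, 0.004]]}}

```text
time_s: 50.72
ee_pos: [0.5712, -0.0535, 0.2251]
eef_rot: [3.14, -0.001, 1.689]
force: [-5.5, 7.5, -3.3]
grip_width: 0.0091
grip_force: 40.0
```

```bash
python3 st.py
```

```text
50.72 pos [ 0.5712 -0.0535  0.2251] yaw 1.6891 q6 -0.2763 tau6 0.006 F [-5.4813  7.4624 -3.3481] M [ 1.2936  1.0959 -0.0038] w 0.00914582218677694 g 39.95980381965637
```

>>> {"method": "jog_arm", "body": {"rows": [[[0, 0, 0], 0, 0.022], [[0, 0, 0], 0, 0.022], [[0, 0, 0], 0, 0.022], [[0, 0, 0], 0, 0.022], [[0, 0, -0.005], 0, 0.022], [[0, 0, -0.01], 0, 0.022], [[0, 0, -0.02], 0, 0.022], [[0, 0, -0.02], 0, 0.022], [[0, 0, -0.02], 0, 0.022], [[0, 0, -0.02], 0, 0.022], [[0, 0, 0], 0, 0.022], [[0, 0, 0], 0, 0.022]]}}

```text
time_s: 51.72
ee_pos: [0.5709, -0.0545, 0.3196]
eef_rot: [3.139, 0.001, 1.688]
force: [0.2, -0.9, -0.1]
grip_width: 0.0217
grip_force: 0.0
```

```bash
python3 st.py
python3 - <<'E'
from h import *
c=camera('side');cv2.imwrite('pics/s7.png',c['image'][:,:,::-1])
W=cloud(c,wfc(c));m=np.zeros((480,640),bool);m[190:285,285:405]=1
# lid plane: points above box, left half beside the dial
B=(W-[.4950,.0872,0])@np.array([[.992,-.1267,0],[.1267,.992,0],[0,0,1]])
m&=(B[...,1]>50e-3)&(B[...,1]<.078)&(W[...,2]>.13)&(W[...,2]<.33)
p=B[m];print(len(p));f=np.polyfit(p[:,0],p[:,2],1);print('lid angle',np.arctan(-f[0]))
E
```

```text
51.72 pos [ 0.5709 -0.0545  0.3196] yaw 1.6882 q6 -0.2765 tau6 0.0 F [ 0.1619 -0.9139 -0.1182] M [-0.0397 -0.0678 -0.0201] w 0.021698217717817058 g 0.0
711
lid angle 0.7311852900702028
```

View pics/s7.png

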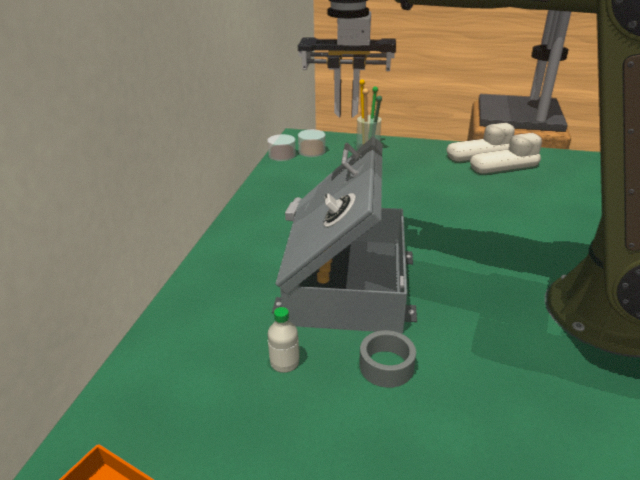

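The lid stands open at about 0.75 rad (42 to 45 degrees). The gripper is clear above it, and the glue (283,345) and tape (388,358) have not moved.

```bash
python3 -c "
from station import *
print(hand_in())"
```

```text
the job is handed in; nothing more can be done
None
```

The strongbox is unlocked and the lid stands open by itself at about 42–45 degrees, let go of. The dial was set to 8 and then 35 and drawn gently to its stop, at an estimated 4–6 N on the lock. The glue and tape did not move, and the hammer was never approached. I handed the job in at about 52 s; it gave no verdict.

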